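# Turn the block in the sliding jaw and hold the mirror flap at its balance point

### The arm

A 6-joint arm with a two-finger parallel gripper is mounted at the origin on a cart in front of the work surface, level with it; the furniture and walls round the work are solid. World frame = base frame: x ahead of the robot, y to its left, z up, the work surface at z = 0. Lengths are in m, angles in degrees, forces in N, time in s.
With the tool pointing down it reaches from about 0.375 to 0.825 m from the base axis. Payload 5.5 kg.
Tool frame: the origin (TCP) lies at the very end of the fingers, on their centre line; the grasp point (between the pads) lies 19 mm behind it; z points along the fingers, y is the line along which they close (so a half turn about z gives the same grasp; the last joint's range is limited). The gripper opens to 85 mm and grips with 20 to 120 N. Pads are 22 mm wide; open, the fingers measure 114 mm over their backs; the gripper's body (76 mm by 85 mm) begins 54 mm behind the grasp point. The pads swing forward as they close: fully open they stand 13 mm farther back than shut.
Start: joints at [-70.015, 17.962, -2.699, 69.339, 0, 90], TCP at [0.205, -0.564, 0.231] pointing down, gripper open.
Joint ranges: [-152.73, 152.73], [-39.44, 99.34], [-58.76, 71.6], [-118.89, 123.64], [-81.53, 83.1], [-180, 180]. Speed limits (degrees/s): [136.94, 136.94, 172.46, 180, 180, 180].

### API

Orientations are given as [roll, pitch, yaw] about the fixed x, y, z axes, in that order (R = Rz(yaw) Ry(pitch) Rx(roll)).
In Python, from bench import bot gives the robot as it stands. The module is installed in compiled form; this text tells all that it offers.
- The arm moves only by the shell command python3 -m inch 'ROWS' [FORCE]. ROWS is JSON, a list of rows, each a list of 5 numbers: the finger opening in m, from 0 to 0.0854, then the shift along the tool's x, y, z in m, then the turn about the tool's z in degrees. In form: [[grip, tx, ty, tz, spin], ...]. A call has 1 to 20 rows; each row shifts and turns the commanded pose from where the row before left it, along the tool's axes as they then stand; what a row does not reach is not made up. A row lasts 1/10 s, in which the tool goes at most 50 mm and 8.59 degrees, less where a joint would pass 70% of its speed; a pose out of reach is approached as far as the arm can. A call with a gripper value outside its range is refused whole. The fingers move at their own pace and stop on an object; FORCE is the grip in N (left out, the last holds). Time passes only in rows, so rows that do not move let the fingers close. It gives the time, the measured TCP pose, the force, the opening and the grip force at its end, in the units of the state.
- bot.state(): the state, without advancing time (a new reading comes with each control period).
- bot.grab_frame(name): name is "scene" or "top" or "wrist"; returns the picture (420x560x3 uint8, blue, green, red); there is no depth.
- bot.camera_info(name): a dict with "mtx" (3x3 intrinsics, pixels), "dist_coeffs" ([k1, k2, p1, p2, k3] as OpenCV has them; the pictures are not rectified), "cam_to_world" (4x4, takes a point from camera to world coordinates). Camera axes: x right, y down, z forward; pixel columns grow to the right and rows downward; lengths in m; the calibration is good to about 2 mm. A picture is of the moment at which its call begins: read the wrist's pose just before it. camera_info takes no time and is no camera call; for the wrist camera it gives the pose at the moment of the call.
- bot.close_job(): hands the job in; it is judged then, once.
The state is a dict: "t": time; "qpos": joint angles; "joint_vel": joint speeds; "joint_torque": joint torques, N m; "tcp_pos": TCP position; "tcp_rot": TCP orientation; "ft_force": force on the tool from outside, world axes, zero at the start; "torque": the same for the moment, N m; "grip_width": finger opening in m; "gripper_force": force on a finger pad.
Only numpy, scipy, OpenCV 4.12 (cv2) and the standard library are available. Lean on these libraries where they do the work, as an engineer would, in place of code of your own. Each camera call takes 0.05 s, during which the arm holds its last target. There are 200 camera calls.

### The job

Turn the upright brass block half round in the sliding-jaw holder, so that its boss looks into the mirror: slide the movable jaw back by its upright tab, lift the block right out above the jaws, set it down upright in the same place with its round boss facing the mirror flap, let go of it and slide the jaw up against it again. Then take the mirror flap by the bar along its free edge and swing it up to the point where it stands balanced straight above its hinge, without letting it go over the top; finish there, still gripping the bar and holding the flap still. Leave the two pots and the oilstone beside the stand alone.

Things in the scene. Friction and masses are not known exactly. Their poses are not given: they have to be found in the camera images.
- stand: fixed dark steel base plate, top face 12 mm above the table; jaw holder at the front, mirror flap behind. Frame: z up from the table, x from the jaw holder towards the flap, y to the left. Plate spans x -100..100, y -80..120 mm. Block's place: x -50, y 0. Fixed jaw right of it: face at y -15, 20 mm thick, 40 mm long along x, top at z 42 mm
- jaw (a joint): the movable steel jaw left of the block's place, size as the fixed jaw, sliding along the stand's y. 0 = closed on the 30 mm block (gap 30.2 mm); grows to 0.025 m as it slides away to the left; stays where it is left (about 2.5 N of friction)
- jaw_tab (a point): centre of the top of the movable jaw's upright tab: steel, 10 mm thick along the stand's y, 26 mm wide along its x, top 77 mm above the table, 85 mm left of the block's place when closed, 45 mm clear of the jaw's own back; pinch it from above across its 10 mm, in its upper 30 mm
- block: loose brass block 30 x 30 mm, 60 mm high, 0.14 to 0.28 kg, upright between the jaws on the base plate; origin at the centre of its underside, z up, x towards the face with the boss, which starts facing away from the flap. Its top 30 mm stands above the jaws; pinch it across the boss face and the opposite one, above the boss
- block_boss (a point): centre of the end of the round boss: 16 mm across, standing 6 mm out of the block's +x face, axis 14 mm above the block's underside
- mirror_flap (a joint): lean of the mirror flap, a 5 mm thick framed mirror plate (0.22 kg) on a free hinge; it falls by itself either way. 0 = straight up, the balance point; negative = leaning away from the block, positive = over towards the block. Stops at -0.8 and 0.8 rad; starts resting on the -0.8 stop
- flap_bar (a point): middle of the round steel bar along the flap's free edge: 10 mm thick, along the stand's y, 105 mm from the hinge line, on two side arms 83 mm apart with an open window of 28 mm between bar and plate. Fingers pointing down and closing along the stand's x can hold it while it turns between them
- flap_hinge (a point): middle of the flap's hinge line, which runs along the stand's y at x +40 mm, 32 mm above the table
- flux_pot: white screw pot 34 mm across, 38 mm high, at the stand's left; a bystander, origin at the centre of its underside
- slip_b: brown oilstone slip 37 x 49 x 14 mm lying at the stand's right; a bystander, origin at the centre of its underside
- borax_pot: white screw pot 39 mm across, 46 mm high, at the stand's right, farther back; a bystander, origin at the centre of its underside
Things that resemble listed ones, but are neither listed nor needed, are in the scene too. What is meant by the block is not orange or pink, and is the larger of those in its own colour.

How it is judged:
By the outcome, as a careful person would: the job done as asked, in the order asked, and still so for the second after the job is handed in, while the arm keeps its last pose, push and grip.
It also fails if it takes over 64 s, if anything falls off the work surface, if the arm or the gripper's body presses on something with over 40 N, if the wrist force passes 120 N, or if a joint passes its speed limit or range.

## Working session

There is one attempt and no reset: what is moved stays moved. The work goes in short steps, Python scripts to look and compute and a shell command to move; the robot and the scene stay as the last step left them, time stands still between calls to the robot, and variables do not carry over. Pictures are saved under pics/ and viewed, at most 10 in all, crops included, and the job is handed in when it is done.

```bash
mkdir -p pics; python3 - <<'E'
from bench import bot
import cv2,numpy as np
s=bot.state();print(s['t'],s['tcp_pos'],s['tcp_rot'],s['grip_width'])
for n in("scene","top"):
    cv2.imwrite(f"pics/{n}0.png",bot.grab_frame(n)); c=bot.camera_info(n); print(n,np.round(c['mtx'],1).tolist(),np.round(c['dist_coeffs'],3).tolist(),np.round(c['cam_to_world'],3).tolist())
E
```

```text
0.0 [ 0.20487038 -0.56334258  0.23042597] [-1.79902536e+02 -2.90886517e-03  1.99851784e+01] 0.08518474716271697
scene [[442.4, 0.0, 274.8], [0.0, 442.4, 201.0], [0.0, 0.0, 1.0]] [-0.127, 0.0, 0.0, 0.0, 0.0] [[0.606, -0.317, 0.73, -0.209], [-0.796, -0.264, 0.545, -0.647], [0.02, -0.911, -0.412, 0.469], [0.0, 0.0, 0.0, 1.0]]
top [[421.7, 0.0, 283.9], [0.0, 421.7, 210.9], [0.0, 0.0, 1.0]] [-0.072, 0.0, 0.0, 0.0, 0.0] [[-0.026, -0.982, 0.185, 0.255], [-0.999, 0.022, -0.026, -0.18], [0.021, -0.185, -0.982, 1.056], [0.0, 0.0, 0.0, 1.0]]
```

View pics/top0.png

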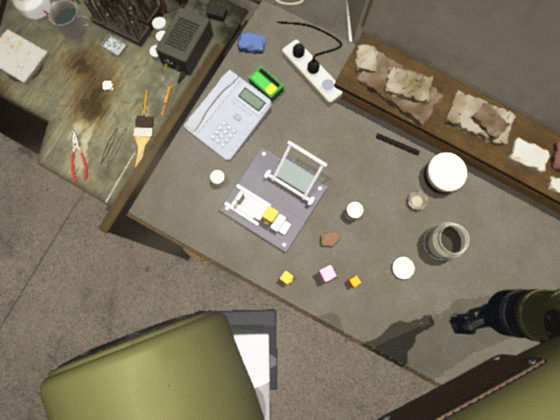

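View pics/scene0.png

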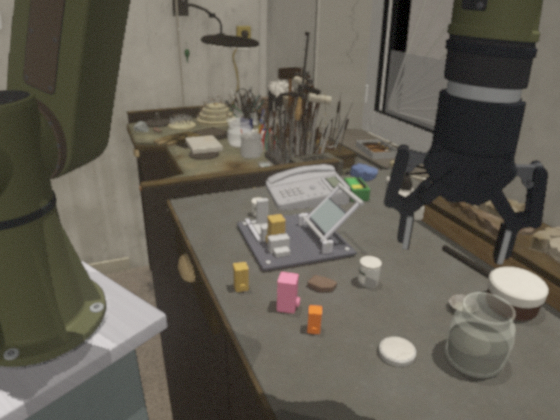

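```bash
python3 - <<'E'
import cv2
a=cv2.imread("pics/top0.png")[138:258,200:360]; cv2.imwrite("pics/c1.png",cv2.resize(a,None,fx=5,fy=5,interpolation=cv2.INTER_CUBIC))
E
```

```text
(no output)
```

View pics/c1.png

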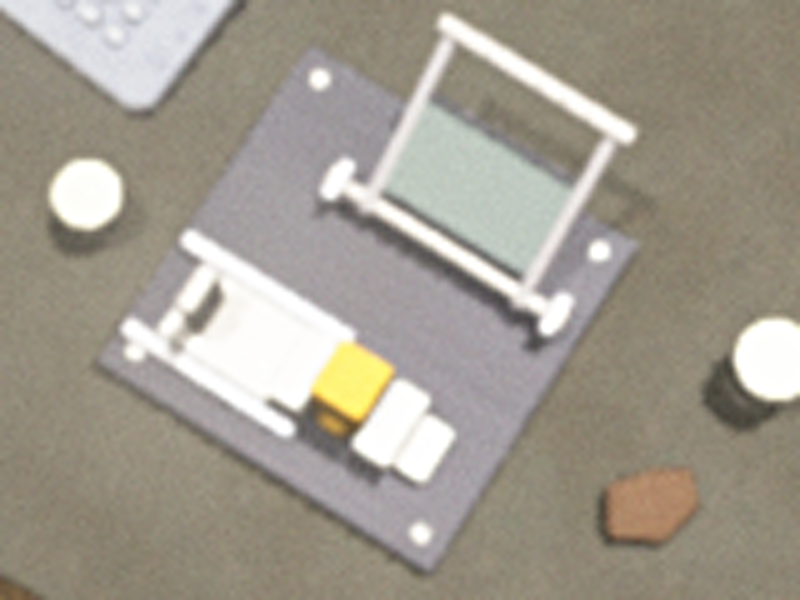

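```bash
cat > h.py <<'E'
import cv2,numpy as np
from scipy.optimize import least_squares
from bench import bot
S=None
def ci(n):
    c=bot.camera_info(n); return [np.array(c[k],float) for k in('mtx','dist_coeffs','cam_to_world')]
def ray(c,uv,z):
    M,d,T=c; p=cv2.undistortPoints(np.array(uv,float).reshape(-1,1,2),M,d).reshape(-1,2)
    v=np.c_[p,np.ones(len(p))]@T[:3,:3].T; o=T[:3,3]
    return o+v*((z-o[2])/v[:,2])[:,None]
def proj(c,P):
    M,d,T=c; W=np.linalg.inv(T); return cv2.projectPoints(np.array(P,float).reshape(-1,1,3),cv2.Rodrigues(W[:3,:3])[0],W[:3,3],M,d)[0].reshape(-1,2)
E
python3 - <<'E'
from h import *
c=ci("top")
px=lambda a:[(200+(u+.5)/5-.5,138+(v+.5)/5-.5) for u,v in a]
W=ray(c,px([(312,47),(638,243),(432,573),(102,365)]),.012)[:,:2]
L=np.array([[.1,.12],[.1,-.08],[-.1,-.08],[-.1,.12]])
f=lambda p:(np.array([[np.cos(p[2]),-np.sin(p[2])],[np.sin(p[2]),np.cos(p[2])]])@L.T).T+p[:2]-W
r=least_squares(lambda p:f(p).ravel(),[.5,-.1,-.5]);p=r.x
print(p[:2],np.degrees(p[2]),f(p).round(4).tolist())
inv=lambda w:(w[:,:2]-p[:2])@np.array([[np.cos(p[2]),-np.sin(p[2])],[np.sin(p[2]),np.cos(p[2])]])
fl=lambda n,a,z:print(n,inv(ray(c,px(a),z)).round(4).tolist())
fl("block top",[(345,342),(394,374),(362,422),(313,390)],.072)
fl("jaw tab top",[(200,287)],.077); fl("bar ends",[(445,20),(632,135)],.032+.105*np.cos(.8))
w=lambda x,y,z:(p[0]+x*np.cos(p[2])-y*np.sin(p[2]),p[1]+x*np.sin(p[2])+y*np.cos(p[2]),z)
print(w(-.05,0,.05),w(-.05,.085,.07))
E
```

```text
[ 0.47357264 -0.19870797] -33.393753805597356 [[0.0015, 0.0006], [-0.0003, -0.0016], [-0.0014, -0.0014], [0.0002, 0.0024]]
block top [[-0.0336, 0.0135], [-0.0343, -0.0145], [-0.0619, -0.0139], [-0.0612, 0.0139]]
jaw tab top [[-0.0485, 0.0855]]
bar ends [[0.1181, 0.0527], [0.1168, -0.0516]]
(np.float64(0.4318272422863065), np.float64(-0.17118848856251878), 0.05) (np.float64(0.4786103688679578), np.float64(-0.10022131962331712), 0.07)
```

```bash
cat >> h.py <<'E'
SX,SY,SYAW=.4736,-.1987,-33.4
def go(x,y,z):
    "tool-axis shift and spin state to bring TCP to stand point x,y,z"
    s=bot.state(); a=np.radians(SYAW); p=np.array([SX+x*np.cos(a)-y*np.sin(a),SY+x*np.sin(a)+y*np.cos(a),z])
    from scipy.spatial.transform import Rotation as R
    r=R.from_euler('xyz',s['tcp_rot'],degrees=True); d=r.inv().apply(p-s['tcp_pos'])
    w=s['tcp_pos']-[SX,SY,0]; st=[w[0]*np.cos(a)+w[1]*np.sin(a),-w[0]*np.sin(a)+w[1]*np.cos(a),w[2]]
    print('t',round(s['t'],2),'stand',np.round(st,4),'rpy',np.round(s['tcp_rot'],2),'q',np.round(s['qpos'],1),'shift',np.round(d,4),'F',np.round(s['ft_force'],1),'w',round(s['grip_width'],4),round(s['gripper_force'],1))
E
python3 -m inch '[[0.04,0.03,-0.0245,0,0],[0.04,0.03,-0.0245,0,0],[0.04,0.03,-0.0245,0,0],[0.04,0.03,-0.0245,0,0],[0.04,0.03,-0.0245,0,0],[0.04,0.03,-0.0245,0,0],[0.04,0.03,-0.0245,0,0],[0.04,0.03,-0.0245,0,0],[0.04,0.03,-0.0245,0,0],[0.04,0.03,-0.0245,0,0],[0.04,0.03,-0.0245,0,0],[0.04,0.03,-0.0245,0,0],[0.04,0.03,-0.0245,0,0],[0.04,0,0,0,8],[0.04,0,0,0,0],[0.04,0,0,0,0]]'
python3 -c "
from h import *
go(-.05,.085,.15)"
```

```text
t: 1.7
tcp_pos: [0.4624, -0.1313, 0.231]
tcp_rot: [-180.0, 0.0, 12.2]
ft_force: [0.1, -0.6, -0.2]
grip_width: 0.0398
gripper_force: 0.0
t 1.7 stand [-0.0465  0.05    0.231 ] rpy [-1.7999e+02  4.0000e-02  1.2150e+01] q [-15.8   5.2 -18.6  66.3  -0.  152. ] shift [ 0.0225 -0.027   0.081 ] F [ 0.1 -0.6 -0.2] w 0.0398 0.0
```

```bash
python3 -m inch '[[0.04,0,0,0,-8.4],[0.04,0,0,0,-8.4],[0.04,0,0,0,-8.4],[0.04,0,0,0,-8.4],[0.04,0,0,0,-8.4],[0.04,0,0,0,-8.4],[0.04,0,0,0,-8.4],[0.04,0,0,0,-8.4],[0.04,0,0,0,-8.4],[0.04,0,0,0,-8.4],[0.04,0,0,0,-8.4],[0.04,0,0,0,-8.4],[0.04,0,0,0,-8.4],[0.04,0,0,0,-8.4],[0.04,0,0,0,-8.4],[0.04,0,0,0,-8.4],[0.04,0,0,0,0],[0.04,0,0,0,0]]'
python3 -c "
from h import *
go(-.05,.085,.13)
c=ci('wrist');cv2.imwrite('pics/w1.png',bot.grab_frame('wrist'))
a=np.radians(SYAW)
w=lambda x,y,z:(SX+x*np.cos(a)-y*np.sin(a),SY+x*np.sin(a)+y*np.cos(a),z)
print(proj(c,[w(-.05,.085,.077),w(-.05,0,.072),w(.1,.12,.012),w(.1,-.08,.012),w(-.1,-.08,.012),w(-.1,.12,.012),w(.1153,0,.105)]).round(0).tolist())"
```

```text
t: 3.5
tcp_pos: [0.4623, -0.1319, 0.2313]
tcp_rot: [-180.0, -0.0, 146.2]
ft_force: [0.4, 0.0, -0.9]
grip_width: 0.0402
gripper_force: 0.0
t 3.5 stand [-0.0462  0.0496  0.2313] rpy [-1.7999e+02 -1.0000e-02  1.4618e+02] q [-15.9   5.2 -18.6  66.3  -0.   17.9] shift [0.0041 0.0354 0.1013] F [ 0.4  0.  -0.9] w 0.0402 0.0
[[317.0, 185.0], [213.0, 185.0], [338.0, 304.0], [156.0, 305.0], [134.0, 118.0], [348.0, 117.0], [218.0, 378.0]]
```

View pics/w1.png

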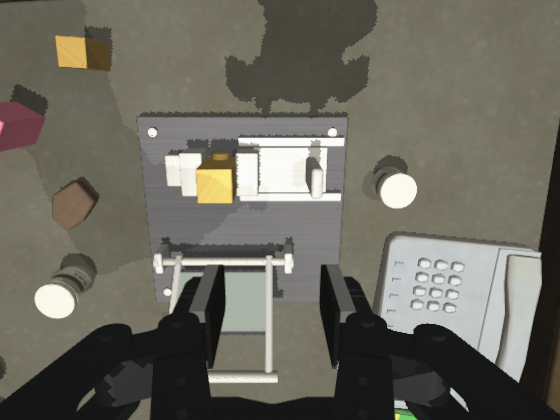

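```bash
python3 -c "
import cv2
cv2.imwrite('pics/c2.png',cv2.resize(cv2.imread('pics/w1.png')[105:255,125:355],None,fx=3,fy=3,interpolation=cv2.INTER_CUBIC))"
```

```text
(no output)
```

View pics/c2.png

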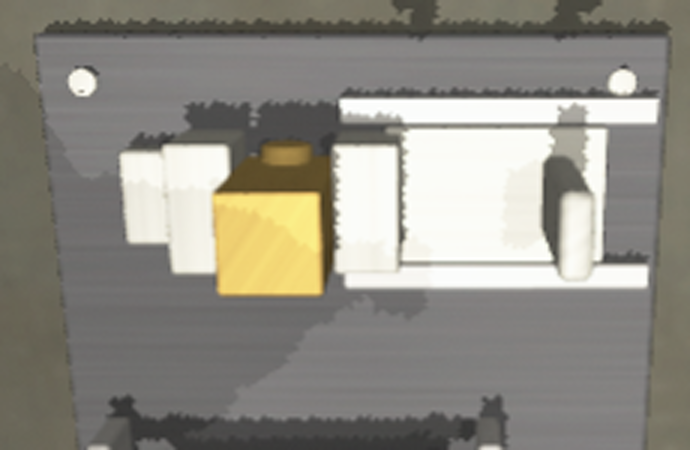

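```bash
python3 -m inch '[[0.04,0.0013,0.0177,0.02,-0.4],[0.04,0.0013,0.0177,0.02,0],[0.04,0,0,0.03,0],[0.04,0,0,0.03,0],[0.04,0,0,0.03,0],[0.04,0,0,0.02,0],[0.04,0,0,0.02,0],[0.04,0,0,0.014,0],[0.04,0,0,0,0],[0.0,0,0,0,0],[0.0,0,0,0,0],[0.0,0,0,0,0],[0.0,0,0,0,0],[0.0,0,0,0,0],[0.0,0,0,0,0]]' 40
python3 -c "
from h import *
go(-.05,.110,.047)"
```

```text
t: 5.05
tcp_pos: [0.4809, -0.1005, 0.0483]
tcp_rot: [180.0, 0.1, 146.8]
ft_force: [-0.1, 0.8, 6.5]
grip_width: 0.0094
gripper_force: 41.4
t 5.05 stand [-0.048   0.086   0.0483] rpy [1.7996e+02 1.0000e-01 1.4676e+02] q [-11.8  15.3 -32.4  42.3   0.   21.4] shift [0.0019 0.024  0.0013] F [-0.1  0.8  6.5] w 0.0094 41.4
```

```bash
python3 -m inch '[[0.0,0,0.003,0,0],[0.0,0,0.004,0,0],[0.0,0,0.004,0,0],[0.0,0,0.004,0,0],[0.0,0,0.004,0,0],[0.0,0,0.003,0,0],[0.0,0,0.0015,0,0],[0,0,0,0,0],[0,0,0,0,0]]'
python3 -c "
from h import *
go(-.05,.110,.047)"
```

```text
t: 5.95
tcp_pos: [0.4938, -0.0811, 0.0483]
tcp_rot: [-180.0, 0.1, 146.8]
ft_force: [0.4, -1.1, 4.9]
grip_width: 0.0092
gripper_force: 41.4
t 5.95 stand [-0.0478  0.1093  0.0483] rpy [-1.8000e+02  1.2000e-01  1.4675e+02] q [ -9.3  16.1 -31.2  42.6  -0.1  24. ] shift [0.0022 0.0007 0.0013] F [ 0.4 -1.1  4.9] w 0.0092 41.4
```

```bash
python3 -m inch '[[0.04,0,0,0,0],[0.04,0,0,0,0],[0.04,0,0,-0.03,0],[0.05,0,0,-0.04,0],[0.05,0,-0.01,-0.03,8.5],[0.05,0,0,0,8.5],[0.05,0,0,0,8.5],[0.05,0,0,0,8.5],[0.05,0,0,0,8.5],[0.05,0,0,0,8.5],[0.05,0,0,0,8.5],[0.05,0,0,0,8.5],[0.05,0,0,0,8.5],[0.05,0,0,0,8.5],[0.05,0,0,0,5.1],[0.05,0,0,0,0],[0.05,0,0,0,0]]'
python3 -c "
from h import *
go(-.05,.001,.045)"
```

```text
t: 7.65
tcp_pos: [0.4873, -0.0889, 0.1472]
tcp_rot: [-180.0, 0.0, 56.8]
ft_force: [0.4, -0.1, -0.5]
grip_width: 0.0502
gripper_force: 0.0
t 7.65 stand [-0.049   0.0992  0.1472] rpy [-1.7998e+02  1.0000e-02  5.6820e+01] q [-10.3   9.8 -24.6  55.6   0.  112.8] shift [-0.0982 -0.0013  0.1022] F [ 0.4 -0.1 -0.5] w 0.0502 0.0
```

```bash
python3 -m inch '[[0.05,-0.0245,0,0,0.2],[0.05,-0.0245,0,0,0],[0.05,-0.0245,0,0,0],[0.05,-0.0245,0,0,0],[0.05,0,-0.001,0.02,0],[0.05,0,0,0.03,0],[0.05,0,0,0.025,0],[0.05,0,0,0.015,0],[0.05,0,0,0.012,0],[0.05,0,0,0,0],[0.02,0,0,0,0],[0.02,0,0,0,0],[0.02,0,0,0,0],[0.02,0,0,0,0],[0.02,0,0,0,0]]' 60
python3 -c "
from h import *
go(-.05,.001,.045)"
```

```text
t: 9.15
tcp_pos: [0.4334, -0.1705, 0.0462]
tcp_rot: [179.9, -0.0, 56.5]
ft_force: [0.7, 1.0, 6.0]
grip_width: 0.0289
gripper_force: 60.5
t 9.15 stand [-0.0491  0.0014  0.0462] rpy [ 1.799e+02 -3.000e-02  5.649e+01] q [-21.5  13.  -35.8  41.1   0.  102. ] shift [-0.0004 -0.0009  0.0011] F [0.7 1.  6. ] w 0.0289 60.5
```

```bash
python3 -m inch '[[0.02,0,0,-0.005,0],[0.02,0,0,-0.015,0],[0.02,0,0,-0.02,0],[0.02,0,0,-0.02,0],[0.02,0,0,-0.01,0],[0.02,0,0,0,-8],[0.02,0,0,0,-8],[0.02,0,0,0,-8],[0.02,0,0,0,-8],[0.02,0,0,0,-8],[0.02,0,0,0,-8],[0.02,0,0,0,-8],[0.02,0,0,0,-8],[0.02,0,0,0,-8],[0.02,0,0,0,-8],[0.02,0,0,0,-8],[0.02,0,0,0,-8],[0.02,0,0,0,-8],[0.02,0,0,0,-8],[0.02,0,0,0,-8]]'
python3 -m inch '[[0.02,0,0,0,-8],[0.02,0,0,0,-8],[0.02,0,0,0,-8],[0.02,0,0,0,-8],[0.02,0,0,0,-8],[0.02,0,0,0,-8],[0.02,0,0,0,-8],[0.02,0,0,0,-4],[0.02,0,0,0,0],[0.02,0,0,0,0]]'
python3 -c "
from h import *
go(-.05,.004,.0475)
cv2.imwrite('pics/w2.png',bot.grab_frame('wrist'));cv2.imwrite('pics/s2.png',cv2.resize(bot.grab_frame('scene')[160:280,220:380],None,fx=4,fy=4))"
```

```text
t: 11.15
tcp_pos: [0.4319, -0.1699, 0.1147]
tcp_rot: [180.0, -0.1, 176.8]
ft_force: [0.5, 0.6, -2.2]
grip_width: 0.0292
gripper_force: 59.9
t: 12.15
tcp_pos: [0.4321, -0.17, 0.1149]
tcp_rot: [180.0, -0.0, -123.6]
ft_force: [0.7, -0.2, -2.5]
grip_width: 0.029
gripper_force: 59.9
t 12.15 stand [-0.0504  0.0011  0.1149] rpy [ 1.7995e+02 -1.0000e-02 -1.2362e+02] q [-21.5   8.4 -31.   50.7  -0.  -77.9] shift [-0.0029 -0.0004  0.0674] F [ 0.7 -0.2 -2.5] w 0.029 59.9
```

View pics/w2.png

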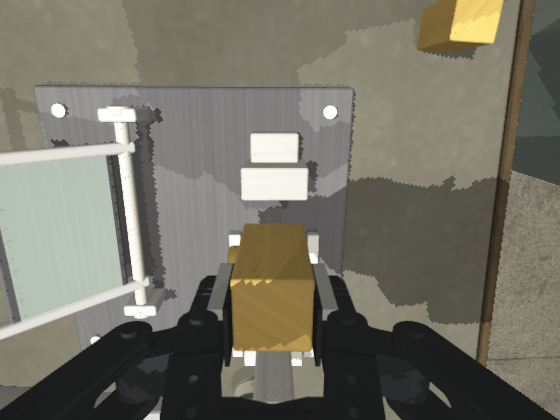

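```bash
python3 -m inch '[[0.02,-0.003,-0.001,0,-0.2],[0.02,0,0,0.01,0],[0.02,0,0,0.02,0],[0.02,0,0,0.015,0],[0.02,0,0,0.01,0],[0.02,0,0,0.007,0],[0.02,0,0,0.003,0],[0.02,0,0,0.001,0],[0.02,0,0,0,0],[0.02,0,0,0,0]]'
python3 -c "
from h import *
go(-.05,.004,.0465)"
```

```text
t: 13.25
tcp_pos: [0.4355, -0.1684, 0.0498]
tcp_rot: [-179.9, 0.0, -123.3]
ft_force: [-1.0, 0.8, -2.7]
grip_width: 0.0292
gripper_force: 59.9
t 13.25 stand [-0.0484  0.0043  0.0498] rpy [-1.7994e+02  1.0000e-02 -1.2332e+02] q [-21.1  12.9 -35.4  41.7   0.  -77.8] shift [0.0003 0.0016 0.0033] F [-1.   0.8 -2.7] w 0.0292 59.9
```

```bash
python3 -m inch '[[0.02,0,0.001,0.001,0],[0.02,0,0,0.001,0],[0.02,0,0,0.0007,0],[0.02,0,0,0,0],[0.02,0,0,0,0]]'
python3 -m inch '[[0.02,0,0,0.0007,0],[0.02,0,0,0,0],[0.02,0,0,0,0]]'
python3 -m inch '[[0.02,0,0,0.0006,0],[0.02,0,0,0,0],[0.02,0,0,0,0]]'
```

```text
t: 13.75
tcp_pos: [0.4342, -0.1677, 0.0466]
tcp_rot: [180.0, 0.0, -123.3]
ft_force: [1.0, 0.0, -2.7]
grip_width: 0.0291
gripper_force: 59.9
t: 14.05
tcp_pos: [0.4343, -0.1677, 0.0462]
tcp_rot: [-180.0, 0.0, -123.3]
ft_force: [-1.2, 0.2, 2.9]
grip_width: 0.0291
gripper_force: 60.4
t: 14.35
tcp_pos: [0.4343, -0.1677, 0.0461]
tcp_rot: [-180.0, 0.0, -123.3]
ft_force: [-3.2, 2.0, 10.3]
grip_width: 0.029
gripper_force: 61.6
```

```bash
python3 -m inch '[[0.05,0,0,-0.0005,0],[0.05,0,0,0,0],[0.05,0,0,0,0],[0.05,0,0,-0.02,0],[0.05,0,0,-0.04,0],[0.04,0,0,-0.04,0],[0.04,0,0,0,8.5],[0.04,0,0,0,8.5],[0.04,0,0,0,8.5],[0.04,0,0,0,8.5],[0.04,0,0,0,8.5],[0.04,0,0,0,8.5],[0.04,0,0,0,8.5],[0.04,0,0,0,8.5],[0.04,0,0,0,8.5],[0.04,0,0,0,8.5],[0.04,0,0,0,4.8],[0.04,0,0,0,0],[0.04,0,0,0,0]]'
python3 -c "
from h import *
go(-.049,.1093,.0475)
cv2.imwrite('pics/w3.png',bot.grab_frame('wrist'))"
```

```text
t: 16.25
tcp_pos: [0.4342, -0.1677, 0.1457]
tcp_rot: [-180.0, -0.0, 147.0]
ft_force: [-0.3, -0.2, -0.5]
grip_width: 0.0398
gripper_force: 0.0
t 16.25 stand [-0.05    0.0042  0.1457] rpy [-1.80e+02 -1.00e-02  1.47e+02] q [-21.1   6.8 -28.4  54.8  -0.   11.9] shift [-0.0017  0.1051  0.0982] F [-0.3 -0.2 -0.5] w 0.0398 0.0
```

View pics/w3.png

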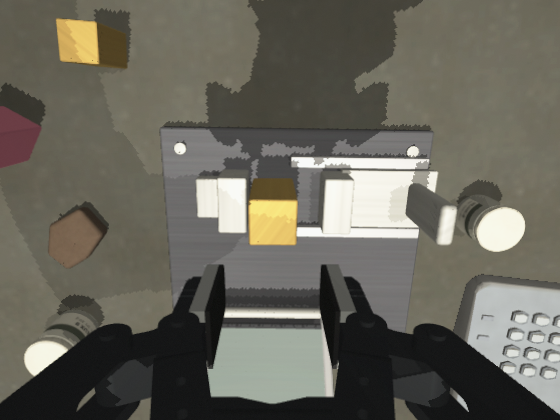

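```bash
python3 -m inch '[[0.034,-0.001,0.02,0,0.4],[0.034,0,0.03,0,0],[0.034,0,0.03,0,0],[0.034,0,0.0255,0,0],[0.034,0,0,0.02,0],[0.034,0,0,0.03,0],[0.034,0,0,0.025,0],[0.034,0,0,0.014,0],[0.034,0,0,0.006,0],[0.034,0,0,0,0],[0.0,0,0,0,0],[0.0,0,0,0,0],[0.0,0,0,0,0],[0.0,0,0,0,0],[0.0,0,0,0,0]]' 40
python3 -c "
from h import *
go(-.049,.0855,.0475)"
```

```text
t: 17.8
tcp_pos: [0.4941, -0.0804, 0.0518]
tcp_rot: [180.0, 0.1, 146.5]
ft_force: [-1.1, 0.1, 6.2]
grip_width: 0.0092
gripper_force: 43.8
t 17.8 stand [-0.048   0.11    0.0518] rpy [1.7996e+02 1.0000e-01 1.4647e+02] q [ -9.2  15.9 -30.9  43.1  -0.   24.3] shift [ 0.0009 -0.0245  0.0043] F [-1.1  0.1  6.2] w 0.0092 43.8
```

```bash
python3 -m inch '[[0,0,-0.003,0,0],[0,0,-0.004,0,0],[0,0,-0.004,0,0],[0,0,-0.004,0,0],[0,0,-0.003,0,0],[0,0,-0.002,0,0],[0,0,-0.0015,0,0],[0,0,-0.001,0,0],[0,0,0,0,0]]'
python3 -c "
from h import *
go(-.049,.0855,.0475)"
python3 -m inch '[[0,0,-0.0007,0,0],[0,0,0,0,0],[0,0,0,0,0]]'
python3 -c "
from h import *
go(-.049,.0855,.0475)"
```

```text
t: 18.7
tcp_pos: [0.4821, -0.0983, 0.0519]
tcp_rot: [179.8, 0.1, 146.5]
ft_force: [0.4, 3.4, 5.6]
grip_width: 0.0092
gripper_force: 43.7
t 18.7 stand [-0.0482  0.0885  0.0519] rpy [1.7983e+02 8.0000e-02 1.4650e+02] q [-11.6  15.1 -32.1  42.7   0.1  21.9] shift [ 0.0008 -0.003   0.0044] F [0.4 3.4 5.6] w 0.0092 43.7
t: 19.0
tcp_pos: [0.4818, -0.0988, 0.0519]
tcp_rot: [179.8, 0.1, 146.5]
ft_force: [0.3, 3.2, 5.7]
grip_width: 0.009
gripper_force: 43.7
t 19.0 stand [-0.0482  0.0879  0.0519] rpy [1.7982e+02 8.0000e-02 1.4650e+02] q [-11.7  15.  -32.1  42.7   0.1  21.8] shift [ 0.0008 -0.0024  0.0043] F [0.3 3.2 5.7] w 0.009 43.7
```

```bash
for i in 1 ; do python3 -m inch '[[0,0,-0.001,0,0],[0,0,0,0,0],[0,0,0,0,0]]';python3 -m inch '[[0,0,-0.0006,0,0],[0,0,0,0,0],[0,0,0,0,0]]';python3 -m inch '[[0,0,-0.0005,0,0],[0,0,0,0,0],[0,0,0,0,0]]'; done
python3 -c "
from h import *
go(-.049,.0855,.0475)"
```

```text
t: 19.3
tcp_pos: [0.4812, -0.0996, 0.0518]
tcp_rot: [179.8, 0.1, 146.5]
ft_force: [0.3, 3.5, 5.1]
grip_width: 0.009
gripper_force: 43.7
t: 19.6
tcp_pos: [0.4809, -0.1001, 0.0519]
tcp_rot: [179.8, 0.1, 146.5]
ft_force: [0.1, 5.1, 6.0]
grip_width: 0.0089
gripper_force: 43.7
t: 19.9
tcp_pos: [0.4807, -0.1003, 0.0519]
tcp_rot: [179.8, 0.1, 146.5]
ft_force: [-0.6, 4.6, 5.1]
grip_width: 0.0089
gripper_force: 43.7
t 19.9 stand [-0.0482  0.086   0.0519] rpy [1.7980e+02 7.0000e-02 1.4651e+02] q [-11.9  15.  -32.2  42.7   0.2  21.6] shift [ 0.0008 -0.0006  0.0043] F [-0.6  4.6  5.1] w 0.0089 43.7
```

```bash
python3 -m inch '[[0,0,-0.0006,0,0],[0,0,0,0,0],[0,0,0,0,0]]';python3 -m inch '[[0,0,-0.0006,0,0],[0,0,0,0,0],[0,0,0,0,0]]'
python3 -c "
from h import *
go(-.049,.0855,.0475)"
```

```text
t: 20.2
tcp_pos: [0.4807, -0.1003, 0.0519]
tcp_rot: [179.7, 0.1, 146.5]
ft_force: [2.6, 5.2, 3.9]
grip_width: 0.0091
gripper_force: 43.6
t: 20.5
tcp_pos: [0.4807, -0.1003, 0.0519]
tcp_rot: [179.7, 0.1, 146.5]
ft_force: [3.4, 7.8, 3.7]
grip_width: 0.0092
gripper_force: 43.5
t 20.5 stand [-0.0482  0.086   0.0519] rpy [1.7965e+02 6.0000e-02 1.4654e+02] q [-12.   14.9 -32.3  42.6   0.3  21.5] shift [ 0.0008 -0.0006  0.0044] F [3.4 7.8 3.7] w 0.0092 43.5
```

```bash
python3 -m inch '[[0.04,0,0.001,0,0],[0.04,0,0,0,0],[0.04,0,0,0,0],[0.04,0,0,-0.03,0],[0.04,0,0,-0.04,0],[0.04,0,0,-0.04,0],[0.03,0,0,-0.03,8.5],[0.03,0,0,0,8.5],[0.03,0,0,0,8.5],[0.03,0,0,0,8.5],[0.03,0,0,0,8.5],[0.03,0,0,0,8.5],[0.03,0,0,0,8.5],[0.03,0,0,0,8.5],[0.03,0,0,0,8.5],[0.03,0,0,0,8.5],[0.03,0,0,0,4.9],[0.03,0,0,0,0],[0.03,0,0,0,0]]'
python3 -c "
from h import *
go(.02,0,.19)
cv2.imwrite('pics/t4.png',cv2.resize(bot.grab_frame('top')[138:258,200:360],None,fx=5,fy=5,interpolation=cv2.INTER_CUBIC))"
```

```text
t: 22.4
tcp_pos: [0.4789, -0.1016, 0.1907]
tcp_rot: [-180.0, 0.0, 56.7]
ft_force: [-0.6, -0.2, -0.3]
grip_width: 0.0298
gripper_force: 0.0
t 22.4 stand [-0.0491  0.084   0.1907] rpy [-1.7998e+02  2.0000e-02  5.6700e+01] q [-12.    7.4 -21.5  61.2  -0.  111.3] shift [-0.0841  0.0689  0.0007] F [-0.6 -0.2 -0.3] w 0.0298 0.0
```

```bash
python3 -m inch '[[0.03,-0.014,0.027,0,0.1],[0.03,-0.014,0.027,0,0],[0.03,-0.014,0.027,0,0],[0.03,-0.014,0.027,0,0],[0.03,-0.014,0.027,0,0],[0.03,-0.014,0.029,0,0],[0.03,0,0,0,0],[0.03,0,0,0,0]]'
python3 - <<'E'
from h import *
go(.1153,0,.091)
c=ci('wrist');I=bot.grab_frame('wrist')
cv2.imwrite('pics/w5.png',I)
a=np.radians(SYAW)
w=lambda x,y,z:(SX+x*np.cos(a)-y*np.sin(a),SY+x*np.sin(a)+y*np.cos(a),z)
print(proj(c,[w(.1153,.05,.105),w(.1153,0,.105),w(.1153,-.05,.105),w(.04,.04,.032),w(.1,.12,.012),w(-.1,.12,.012),w(-.05,0,.072)]).round(1).tolist())
E
```

```text
t: 23.25
tcp_pos: [0.5692, -0.2623, 0.1901]
tcp_rot: [-179.9, 0.0, 56.5]
ft_force: [-0.5, -0.3, -0.1]
grip_width: 0.0298
gripper_force: 0.0
t 23.25 stand [ 0.1149 -0.0005  0.1901] rpy [-179.93    0.     56.48] q [-24.7  21.9  -2.5  65.6   0.   98.8] shift [0.0005 0.0005 0.0991] F [-0.5 -0.3 -0.1] w 0.0298 0.0
[[272.9, 136.8], [273.1, 215.7], [273.3, 285.2], [178.1, 138.8], [253.0, 31.3], [-6.9, 30.2], [43.9, 201.7]]
```

View pics/w5.png

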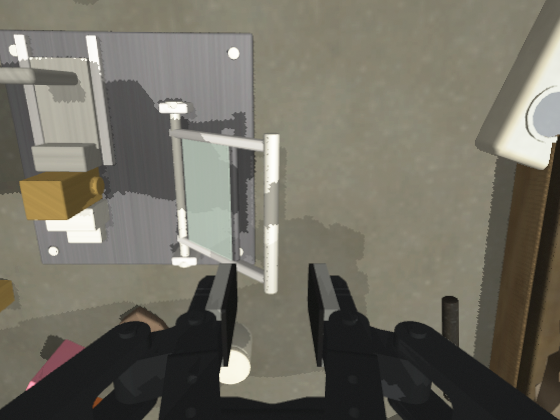

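View pics/t4.png

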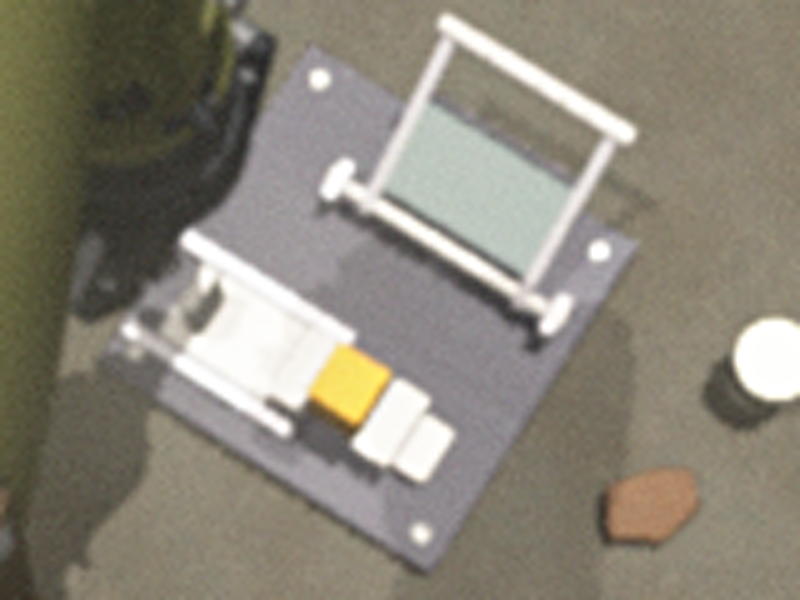

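```bash
python3 -m inch '[[0.026,0.0005,0,0.02,0],[0.026,0,0,0.03,0],[0.026,0,0,0.025,0],[0.026,0,0,0.015,0],[0.026,0,0,0.008,0],[0.026,0,0,0.004,0],[0.026,0,0,0,0],[0,0,0,0,0],[0,0,0,0,0],[0,0,0,0,0],[0,0,0,0,0],[0,0,0,0,0]]' 25
python3 -c "
from h import *
go(.1153,0,.088)"
```

```text
t: 24.5
tcp_pos: [0.5691, -0.2609, 0.0898]
tcp_rot: [-179.9, -0.0, 56.5]
ft_force: [-4.8, 3.0, 3.9]
grip_width: 0.0092
gripper_force: 24.6
t 24.5 stand [0.1139 0.0007 0.0898] rpy [-1.7992e+02 -4.0000e-02  5.6490e+01] q [-24.7  25.7 -10.6  53.8   0.   98.9] shift [-0.0007  0.0014  0.0018] F [-4.8  3.   3.9] w 0.0092 24.6
```

```bash
python3 -m inch '[[0,0,-0.0038,-0.0036,0],[0,0,-0.0039,-0.0035,0],[0,0,-0.0041,-0.0033,0],[0,0,-0.0042,-0.0031,0],[0,0,-0.0044,-0.0028,0],[0,0,-0.0046,-0.0026,0],[0,0,-0.0047,-0.0024,0],[0,0,-0.0047,-0.0022,0],[0,0,0,0,0],[0,0,0,0,0]]'
python3 -c "
from h import *
go(.04,0,.12)"
```

```text
t: 25.5
tcp_pos: [0.5425, -0.2431, 0.1138]
tcp_rot: [179.8, -0.0, 56.5]
ft_force: [4.9, 0.1, 5.4]
grip_width: 0.0088
gripper_force: 24.8
t 25.5 stand [0.082  0.0009 0.1138] rpy [ 1.7979e+02 -4.0000e-02  5.6490e+01] q [-24.1  21.2 -14.   54.6   0.   99.4] shift [-0.001  -0.042  -0.0064] F [4.9 0.1 5.4] w 0.0088 24.8
```

```bash
python3 -m inch '[[0,0,-0.005,-0.0020,0],[0,0,-0.0049,-0.0017,0],[0,0,-0.0051,-0.0015,0],[0,0,-0.0051,-0.0012,0],[0,0,-0.0052,-0.001,0],[0,0,-0.0052,-0.0007,0],[0,0,-0.0050,-0.0004,0],[0,0,-0.003,-0.0001,0],[0,0,-0.0020,0,0],[0,0,-0.001,0,0],[0,0,0,0,0],[0,0,0,0,0],[0,0,0,0,0]]'
python3 - <<'E'
from h import *
go(.04,0,.12)
c=ci('wrist');I=bot.grab_frame('wrist');J=bot.grab_frame('scene')
cv2.imwrite('pics/f.png',np.hstack([cv2.resize(I[60:360,130:330],(400,600)),cv2.resize(J[150:270,270:350],(400,600))]))
a=np.radians(SYAW)
w=lambda x,y,z:(SX+x*np.cos(a)-y*np.sin(a),SY+x*np.sin(a)+y*np.cos(a),z)
P=[w(.04,.052,.137),w(.04,-.052,.137),w(.04,.05,.032),w(.04,-.05,.032)]
print(((proj(c,P)-[130,60])*2).round().tolist(),((proj(ci('scene'),P)-[270,150])*5+[400,0]).round().tolist())
E
```

```text
t: 26.8
tcp_pos: [0.5066, -0.2192, 0.1212]
tcp_rot: [180.0, -0.1, 56.5]
ft_force: [4.2, 1.9, 6.4]
grip_width: 0.0087
gripper_force: 26.2
t 26.8 stand [0.0388 0.0011 0.1212] rpy [ 1.80e+02 -6.00e-02  5.65e+01] q [-2.340e+01  1.680e+01 -1.920e+01  5.400e+01  1.000e-01  1.001e+02] shift [-0.0011  0.0012  0.0012] F [4.2 1.9 6.4] w 0.0087 26.2
[[290.0, 220.0], [291.0, 701.0], [288.0, 157.0], [288.0, 449.0]] [[590.0, 120.0], [697.0, 213.0], [580.0, 343.0], [676.0, 449.0]]
```

View pics/f.png

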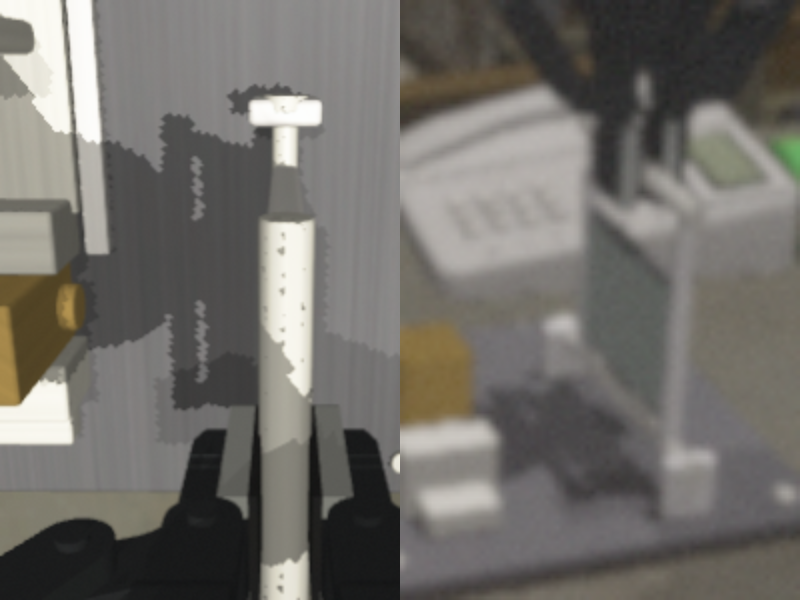

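The last picture shows the bar (column 286) directly over the hinge rod (column 285.5), so the flap is standing upright. The block's boss faces the flap, at about (70,307). I'll let it settle, then hand in.

```bash
python3 -m inch '[[0,0,0,0,0],[0,0,0,0,0],[0,0,0,0,0],[0,0,0,0,0],[0,0,0,0,0]]'
python3 -c "
from bench import bot
print(bot.close_job())"
```

```text
t: 27.4
tcp_pos: [0.5066, -0.2191, 0.1212]
tcp_rot: [-180.0, -0.1, 56.5]
ft_force: [3.8, 3.9, 5.5]
grip_width: 0.0091
gripper_force: 26.2
the job is handed in; nothing more can be done
None
```

I turned the block so its boss faces the mirror, slid the jaw closed against it, swung the flap upright and handed the job in at 27.4 s, still gripping the bar; no verdict came back.

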